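# Put the precision screwdrivers back on their rests

## Robot

A 7-joint arm with a two-finger parallel gripper is mounted at the origin on a cart in front of the work surface, level with it; the furniture and walls round the work are solid. World frame = base frame: x ahead of the robot, y to its left, z up, the work surface at z = 0. Lengths are in m, angles in rad, forces in N, time in s.
With the tool pointing down it reaches from about 0.425 to 0.875 m from the base axis. Payload 4.7 kg.
Tool frame: the origin (TCP) lies midway between the tips of the shut fingers; the grasp point (between the pads) lies 19 mm behind it (ctrl.grip_point_offset is the distance from the TCP to the grasp point, in m); z points along the fingers, y is the line along which they close (so a half turn about z gives the same grasp; the last joint's range is limited). The gripper opens to 87 mm and grips with 3 to 60 N. Pads are 19 mm wide; open, the fingers measure 117 mm over their backs; the gripper's body (75 mm by 190 mm) begins 51 mm behind the grasp point.
Start: joints at [1.239, 0.321, -0.07, 1.45, 0.023, 1.371, -0.057], TCP at [0.22, -0.612, 0.223] pointing down, gripper open.
Joint ranges: [-2.86, 2.86], [-0.3, 2.09], [-1.38, 1.24], [0.06, 2.45], [-1.56, 4.7], [0.09, 2.05], [-2.69, 2.69]. Speed limits (rad/s): [2.57, 2.57, 3.14, 3.14, 3.14, 3.14, 3.14].

## Interface

Orientations are given as a rotation vector (axis times angle).
In Python, from bench import ctrl gives the robot as it stands.
- The arm moves only by the tool move_arm, never from a script. Its argument "increments" is text: rows parted by semicolons, each of 7 numbers parted by spaces: the shift along the world's x, y, z in mm, then the turn, a rotation vector about the world's x, y, z in degrees, then the closure in counts, from 0 (fully open) to 255 (shut). A call has exactly 8 rows; each row shifts and turns the commanded pose from where the row before left it; what a row does not reach is not made up. A row lasts 1/12 s, in which the tool goes at most 41.7 mm and 7.16 degrees, less where a joint would pass 70% of its speed; a pose out of reach is approached as far as the arm can. A call with a gripper value outside its range is refused whole. The fingers move at their own pace and stop on an object; "grip_force" is the grip in N (left out, the last holds). Time passes only in rows, so rows that do not move let the fingers close, or fill a call up. It gives the time, the measured TCP pose, the force, the opening and the grip force at its end, in the units of the state.
- ctrl.get_state(): the state, without advancing time (a new reading comes with each control period).
- ctrl.get_image(name): name is "scene" or "top" or "wrist"; returns a dict with "frame" (384x512x3 uint8, red, green, blue), "depth" (384x512 float32, m along the optical axis (not along the pixel's ray), 0 where there is no reading), "fx", "fy", "cx", "cy" (pixels), "k1" (the pictures are not rectified: a ray, as slopes to the right and down, at radius r is drawn at 1 + k1 r^2 times it, then the intrinsics apply), "position" and "orientation" of the camera in the world. Camera axes: x right, y down, z forward; pixel columns grow to the right and rows downward; lengths in m; the calibration is good to about 2 mm. A picture is of the moment at which its call begins.
- ctrl.close_job(): hands the job in; it is judged then, once.
Trained networks look in a picture, given as the dict that the camera call returned (one of the last four; its "shot" number tells which), for a name from the list of things; names that differ only in an ending like _2 or _b are one class to them, and where a whole thing is asked for, a point or a joint stands for the part that bears it (a point fixed in the world has none). Each returns a list of dicts, best first, with "score" (0 to 1); they miss things now and then, are a little off and sometimes report something else, mostly with a low value. They report only what shows in the picture. A call takes as long as a camera call.
- ctrl.find_in(target, picture): "centre" ([x, y, z] in m, in world coordinates, good to about 4 mm: the middle of the surface that is visible of it).
- ctrl.silhouettes(target, picture): "region" (384x512 bool, what is visible of it).
The state is a dict: "time": time; "joint_positions": joint angles; "qd": joint speeds; "joint_torque": joint torques, N m; "position": TCP position; "tool_rot": TCP orientation; "ft_force": force on the tool from outside, world axes, zero at the start; "torque": the same for the moment, N m; "grip_width": opening from 0.0 (shut) to 1.0 (fully open); "grip_force": force on a finger pad.
Only numpy, scipy, OpenCV 4.12 (cv2) and the standard library are available. Lean on these libraries where they do the work, as an engineer would, in place of code of your own. Each camera call takes 0.05 s, during which the arm holds its last target. There are 200 camera calls.

## Task

Put the three screwdrivers away: lay each one flat on the rest whose end block has the colour of its handle (red, green, black), handle against the coloured end and blade between the two far posts. Leave the tweezers and the test probe lying where they are.

Things in the scene. Friction and masses are not known exactly. Their poses are not given: they have to be found in the camera images.
- red_handle (a point): Loose screwdriver: dark red handle (a brighter red cap at its end), 124 mm long, handle 72 mm long and 14 mm thick; bare steel blade 3 mm thick. Lies flat, handle end roughly towards the robot; can roll. Point: middle of the handle on its axis, 7 mm above what it lies on; +y along the axis to the cap end, -y to the blade tip (87 mm away); x and z turn as it rolls. 22 g.
- green_handle (a point): Loose screwdriver: teal green handle and cap, 121 mm long, handle 68 mm long and 13 mm thick; bare steel blade 3 mm thick. Lies flat, handle end roughly towards the robot; can roll. Point: middle of the handle on its axis, 7 mm above what it lies on; +y along the axis to the cap end, -y to the blade tip (87 mm away); x and z turn as it rolls. 22 g.
- black_handle (a point): Loose screwdriver: black handle with a small orange cap at its end, 121 mm long, handle 68 mm long and 13 mm thick; bare steel blade 3 mm thick. Lies flat, handle end roughly towards the robot; can roll. Point: middle of the handle on its axis, 7 mm above what it lies on; +y along the axis to the cap end, -y to the blade tip (87 mm away); x and z turn as it rolls. 22 g.
- red_rest: Fixed light grey rest, dark red end block. Origin: at its underside, under where the handle's middle belongs; +y to the block. Solid body x +-28, y -100 to 58, flat top z 26 mm. Block: inner face y 46, top z 48. Posts 8 mm thick: beside the handle at y 25, x +-20, top z 38; beside the blade at y -60, x +-14, top z 40. Fingers have room at y -50 to 18.
- green_rest: Fixed light grey rest, teal green end block. Origin: at its underside, under where the handle's middle belongs; +y to the block. Solid body x +-28, y -100 to 58, flat top z 26 mm. Block: inner face y 46, top z 48. Posts 8 mm thick: beside the handle at y 25, x +-20, top z 38; beside the blade at y -60, x +-14, top z 40. Fingers have room at y -50 to 18.
- black_rest: Fixed light grey rest, black end block. Origin: at its underside, under where the handle's middle belongs; +y to the block. Solid body x +-28, y -100 to 58, flat top z 26 mm. Block: inner face y 46, top z 48. Posts 8 mm thick: beside the handle at y 25, x +-20, top z 38; beside the blade at y -60, x +-14, top z 40. Fingers have room at y -50 to 18.
- tweezers: Loose steel tweezers, 12 x 118 x 8 mm, lying among the screwdrivers; not a screwdriver, to be left where it is. Origin: centre of its underside, length along y.
- probe: Loose slim black test probe without a bare steel blade, 9 x 100 x 9 mm, lying among the screwdrivers; not a screwdriver, to be left where it is. Origin: centre of its underside, length along y.

How it is judged:
At the end, for the whole second after the job is handed in: Each screwdriver lies at rest on the rest of its own colour: middle of its handle within 18 mm of the rest's origin seen from above and 29 to 37 mm above it, axis within 0.25 rad of the rest's length (only possible with the handle at the block) (horizontal distance between red_handle and red_rest below 0.018 m and z of red_handle in the frame of red_rest between 0.029 and 0.037 m and angle between the y axis of red_handle and the y axis of red_rest, either way round below 0.25 rad and linear speed of each of red_driver, green_driver, black_driver below 0.02 m/s and horizontal distance between green_handle and green_rest below 0.018 m and z of green_handle in the frame of green_rest between 0.029 and 0.037 m and angle between the y axis of green_handle and the y axis of green_rest, either way round below 0.25 rad and horizontal distance between black_handle and black_rest below 0.018 m and z of black_handle in the frame of black_rest between 0.029 and 0.037 m and angle between the y axis of black_handle and the y axis of black_rest, either way round below 0.25 rad); the robot touches nothing.
It fails at once if the tweezers pushed more than 30 mm from where it lay (distance of tweezers from where it was at the start of the episode above 0.03 m).
It fails at once if the probe pushed more than 30 mm from where it lay (distance of probe from where it was at the start of the episode above 0.03 m).
It also fails if it takes over 80 s, if anything falls off the work surface, if the arm or the gripper's body presses on something with over 40 N, if the wrist force passes 120 N, or if a joint passes its speed limit or range.

## Working session

There is one attempt and no reset: what is moved stays moved. The work goes in short steps, Python scripts to look and compute and a tool call to move; the robot and the scene stay as the last step left them, time stands still between calls to the robot, and variables do not carry over. Pictures are saved under pics/ and viewed, at most 14 in all, crops included, and the job is handed in when it is done.

Besides the shell and the picture viewer there is one more tool, called as a command line: name --argument value ..., lists and objects as JSON in quotes. move_arm: Moves the arm, as the interface text tells. Its arguments: {"type":"object","properties":{"increments":{"type":"string"},"grip_force":{"type":"number"}},"required":["increments"]}

```bash
mkdir -p pics; ls
cat > h.py <<'E'
from bench import ctrl
import numpy as np, cv2
from scipy.spatial.transform import Rotation as R
def shot(n,f):
    p=ctrl.get_image(n); cv2.imwrite('pics/'+f,p['frame'][:,:,::-1]); return p
def camR(p):
    o=np.array(p['orientation'],float); 
    return o if o.shape==(3,3) else R.from_rotvec(o).as_matrix()
def cloud(p):
    K=np.array([[p['fx'],0,p['cx']],[0,p['fy'],p['cy']],[0,0,1.]])
    h,w=p['depth'].shape; v,u=np.mgrid[:h,:w]
    q=np.c_[(u.ravel()-p['cx'])/p['fx'],(v.ravel()-p['cy'])/p['fy']]
    # invert distortion d = q*(1+k1 r^2)
    s=q.copy()
    for _ in range(10): s=q/(1+p['k1']*(s**2).sum(1,keepdims=True))
    d=p['depth'].reshape(-1,1)
    X=np.c_[s*d,d]@camR(p).T+np.array(p['position'])
    return X.reshape(h,w,3)
NAMES=['red_handle','green_handle','black_handle','red_rest','green_rest','black_rest','tweezers','probe']
E
python3 - <<'E'
from h import *
s=ctrl.get_state(); print({k:np.round(v,3) for k,v in s.items()})
for n in ['top','scene']:
    p=shot(n,n+'0.png'); print(n,p['position'],p['orientation'],p['fx'],p['k1'])
    X=cloud(p)
    for t in NAMES:
        for r in ctrl.find_in(t,p)[:3]: print(t,np.round(r['centre'],3),round(r['score'],2))
E
```

```text
pics
{'time': np.float64(0.0), 'joint_positions': array([ 1.239,  0.322, -0.07 ,  1.452,  0.023,  1.371, -0.057]), 'qd': array([-0.001, -0.   , -0.   ,  0.002,  0.   ,  0.001,  0.001]), 'joint_torque': array([-0.0000e+00, -4.9129e+01, -4.0400e-01, -3.1253e+01, -6.4000e-02,
        4.4000e-02,  0.0000e+00]), 'position': array([ 0.22 , -0.611,  0.221]), 'tool_rot': array([-3.093e+00, -5.400e-01,  1.000e-03]), 'ft_force': array([-0.306,  0.151,  0.191]), 'torque': array([ 0.012, -0.088,  0.007]), 'grip_force': np.float64(0.0), 'grip_width': np.float64(0.998)}
top [0.27945057 0.07467667 1.02069456] [-2.11229756  2.10440507 -0.22245853] 356.0287918141807 0.029462184438626828
red_handle [0.524 0.057 0.011] 0.61
green_handle [0.498 0.151 0.009] 0.45
red_rest [ 0.489 -0.256  0.027] 0.72
green_rest [ 0.516 -0.163  0.026] 0.95
green_rest [0.502 0.152 0.012] 0.49
black_rest [ 0.503 -0.063  0.026] 0.8
black_rest [0.431 0.3   0.012] 0.27
tweezers [ 0.487 -0.259  0.028] 0.75
tweezers [0.526 0.056 0.015] 0.62
tweezers [0.431 0.381 0.003] 0.57
probe [0.514 0.222 0.006] 0.4
scene [-0.13742725  0.6736617   0.62204865] [-0.98256378  2.28665325 -1.21965923] 394.4253764080716 -0.1272314243698725
red_handle [0.519 0.062 0.012] 0.56
green_handle [0.491 0.152 0.015] 0.56
green_handle [0.419 0.305 0.012] 0.28
black_handle [0.418 0.302 0.009] 0.59
black_handle [ 0.493 -0.046  0.029] 0.38
red_rest [ 0.478 -0.239  0.026] 0.95
green_rest [ 0.514 -0.144  0.025] 0.57
black_rest [ 0.494 -0.045  0.026] 0.84
tweezers [0.435 0.386 0.004] 0.72
tweezers [0.492 0.154 0.015] 0.48
probe [0.507 0.217 0.001] 0.5
```

View pics/top0.png

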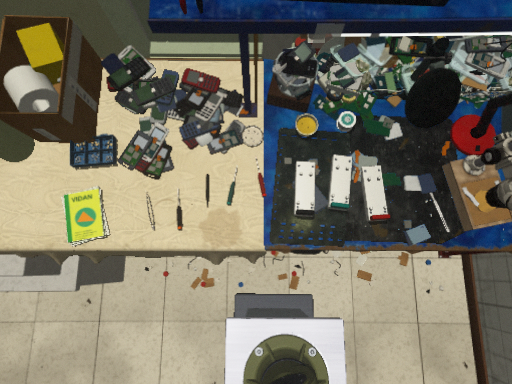

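View pics/scene0.png

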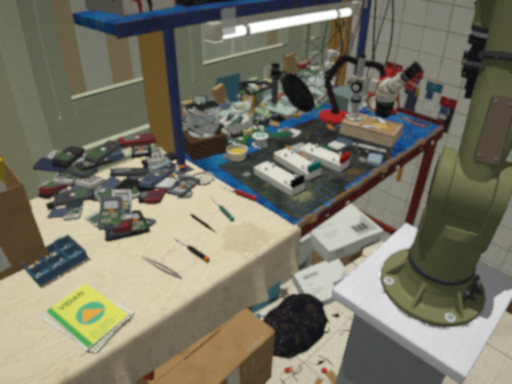

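The top view shows, left to right: tweezers (150,210), black driver (179,210, orange cap at 228), probe (208,190), green (231,188) and red (261,178). The rests are black (305,188), green (340,182) and red (374,192), with their coloured ends towards the robot. The network finds agree with this, except for the low-scoring decoys. I'll measure the axes next.

```bash
cat >> h.py <<'E'
def axis(P):
    c=P.mean(0); w,V=np.linalg.eigh(np.cov((P-c).T)); d=V[:,-1]
    if d[0]>0: d=-d          # +y of things points to the robot (-x)
    t=(P-c)@d; return c,d,t.min(),t.max()
def yaw_deg(d): return np.degrees(np.arctan2(d[1],-d[0]))   # 0: +y axis along -x
def report(p,names=NAMES):
    X=cloud(p)
    for t in names:
        for r in ctrl.silhouettes(t,p)[:2]:
            m=r['region'].astype(bool)&(p['depth']>0)
            if m.sum()<15: continue
            P=X[m]; v,u=np.nonzero(m)
            c,d,a,b=axis(P[:,:2])
            print(t,round(r['score'],2),'px',int(u.mean()),int(v.mean()),'n',m.sum(),'c',np.round(c,4),'zmed',np.round(np.median(P[:,2]),4),'yaw',round(yaw_deg(d),1),'ends',np.round(c+a*d,3),np.round(c+b*d,3))
E
python3 - <<'E'
from h import *
report(ctrl.get_image('top'))
p=ctrl.get_image('wrist'); print(p['position'],p['orientation'],p['fx'],ctrl.get_state()['position'])
print(camR(p)[:,2])
report(ctrl.get_image('scene'))
E
```

```text
red_handle 0.56 px 262 184 n 100 c [0.5202 0.0601] zmed 0.0103 yaw -11.6 ends [0.556 0.068] [0.487 0.053]
black_handle 0.65 px 178 218 n 89 c [0.4195 0.2989] zmed 0.0092 yaw -7.2 ends [0.451 0.303] [0.39  0.295]
red_rest 0.69 px 373 193 n 1191 c [ 0.4919 -0.2568] zmed 0.0262 yaw -3.6 ends [ 0.577 -0.252] [ 0.416 -0.261]
red_rest 0.28 px 262 185 n 113 c [0.5184 0.0595] zmed 0.0098 yaw -11.6 ends [0.552 0.066] [0.487 0.053]
green_rest 0.72 px 339 182 n 1126 c [ 0.5236 -0.1622] zmed 0.0265 yaw 6.6 ends [ 0.609 -0.172] [ 0.448 -0.154]
black_rest 0.82 px 304 188 n 1047 c [ 0.5042 -0.0615] zmed 0.0263 yaw 2.4 ends [ 0.585 -0.065] [ 0.429 -0.058]
probe 0.58 px 208 187 n 128 c [0.5126 0.2184] zmed 0.0034 yaw -2.0 ends [0.554 0.22 ] [0.467 0.217]
[ 0.29945857 -0.58335357  0.3842611 ] [ 2.35323513 -1.65282332 -0.25765899] 270.5129383436761 [ 0.22029649 -0.61155708  0.22257855]
[-0.28719839 -0.1045833  -0.95214464]
red_handle 0.62 px 245 194 n 121 c [0.5161 0.0646] zmed 0.0078 yaw -12.8 ends [0.554 0.073] [0.485 0.057]
green_handle 0.46 px 226 212 n 109 c [0.4899 0.1556] zmed 0.0079 yaw 10.4 en
[... 283 characters left out ...]
0.4785 -0.247 ] zmed 0.0251 yaw -3.8 ends [ 0.57  -0.241] [ 0.414 -0.251]
green_rest 0.59 px 298 163 n 778 c [ 0.5128 -0.1526] zmed 0.025 yaw 8.3 ends [ 0.644 -0.172] [ 0.423 -0.139]
black_rest 0.71 px 280 178 n 931 c [ 0.4918 -0.0502] zmed 0.0246 yaw 1.0 ends [ 0.588 -0.052] [ 0.425 -0.049]
black_rest 0.21 px 201 221 n 90 c [0.5079 0.2232] zmed 0.0046 yaw -2.1 ends [0.55  0.225] [0.468 0.222]
tweezers 0.6 px 163 267 n 221 c [0.4392 0.3839] zmed 0.0019 yaw -12.8 ends [0.504 0.399] [0.389 0.373]
probe 0.46 px 202 222 n 104 c [0.5059 0.2226] zmed 0.0041 yaw -3.1 ends [0.555 0.225] [0.463 0.22 ]
probe 0.39 px 165 269 n 167 c [0.4314 0.3822] zmed 0.0017 yaw -11.8 ends [0.482 0.393] [0.389 0.373]
```

move_arm --increments "0 30 10 0 0 0 0; 10 40 10 0 0 0 0; 10 40 10 0 0 0 0; 10 40 10 0 0 0 0; 15 38 10 0 0 0 0; 15 38 10 0 0 0 0; 15 38 10 0 0 0 0; 15 38 10 0 0 0 0"

```text
time: 2.52
position: [0.3096, -0.3111, 0.3024]
tool_rot: [3.094, 0.54, 0.0]
ft_force: [1.3, -0.8, 0.7]
grip_width: 0.999
grip_force: 0.0
```

move_arm --increments "30 25 0 0 0 -4 0; 30 25 0 0 0 -4 0; 30 25 0 0 0 0 0; 30 25 0 0 0 0 0; 30 25 0 0 0 0 0; 20 25 0 0 0 0 0; 0 0 0 0 0 0 0; 0 0 0 0 0 0 0"

```text
time: 3.18
position: [0.4801, -0.161, 0.3017]
tool_rot: [-3.124, -0.331, -0.0]
ft_force: [-1.1, -0.5, -0.1]
grip_width: 1.0
grip_force: 0.0
```

Run:
```python
from h import *
p=shot('wrist','w1.png'); print(ctrl.get_state()['position'],p['position']); report(p)
```

```text
[ 0.47916416 -0.16296628  0.30161421] [ 0.56241497 -0.14377286  0.46337807]
red_handle 0.82 px 128 98 n 393 c [0.5254 0.0601] zmed 0.009 yaw -13.5 ends [0.571 0.071] [0.489 0.051]
green_handle 0.91 px 76 106 n 311 c [0.4956 0.1482] zmed 0.0083 yaw 10.0 ends [0.559 0.137] [0.464 0.154]
black_handle 0.44 px 1 138 n 92 c [0.412  0.2917] zmed 0.0038 yaw -3.7 ends [0.443 0.294] [0.39 0.29]
black_handle 0.21 px 315 156 n 3393 c [ 0.4978 -0.258 ] zmed 0.0256 yaw -3.4 ends [ 0.575 -0.253] [ 0.417 -0.263]
red_rest 0.92 px 315 156 n 3430 c [ 0.4975 -0.258 ] zmed 0.0256 yaw -3.6 ends [ 0.575 -0.253] [ 0.404 -0.264]
green_rest 0.76 px 264 125 n 3519 c [ 0.5287 -0.1648] zmed 0.0256 yaw 7.5 ends [ 0.609 -0.175] [ 0.442 -0.153]
black_rest 0.65 px 199 124 n 3529 c [ 0.5094 -0.0639] zmed 0.0255 yaw 3.2 ends [ 0.586 -0.068] [ 0.431 -0.059]
probe 0.65 px 38 88 n 264 c [0.5129 0.2181] zmed 0.0043 yaw -0.5 ends [0.553 0.218] [0.469 0.218]
```

View pics/w1.png

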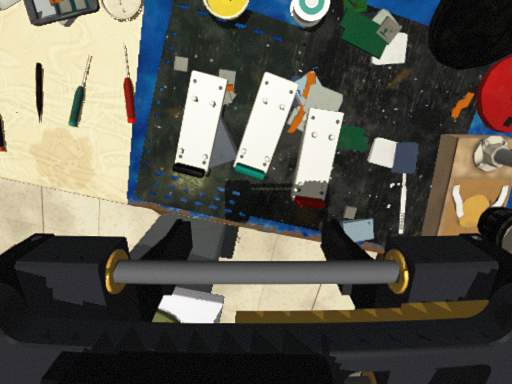

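The wrist view shows the rests cleanly: black (199,124), green (264,125), red (315,156). The red driver is at (128,98) and green at (76,106). I'll fit rectangles to the rests and axes to the drivers.

```bash
cat >> h.py <<'E'
def rests(p,names=('black_rest','green_rest','red_rest')):
    X=cloud(p)
    for t in names:
        m=ctrl.silhouettes(t,p)[0]['region'].astype(bool)
        P=X[m&(p['depth']>0)]; P=P[(P[:,2]>.018)&(P[:,2]<.055)]
        c,d,a,b=axis(P[:,:2]); n=np.array([-d[1],d[0]]); q=P[:,:2]-c
        for _ in range(3):
            (cx,cy),(w,h),ang=cv2.minAreaRect((P[:,:2]*1000).astype(np.float32))
            box=cv2.boxPoints(((cx,cy),(w,h),ang))
        e=[box[1]-box[0],box[2]-box[1]]; L=max(e,key=np.linalg.norm); L=L/np.linalg.norm(L); L=-L if L[0]>0 else L
        o=np.array([cx,cy])+21*L
        # percentile-based alternative along the PCA axis
        lo,hi=np.percentile(q@d,[.3,99.7]); l2,h2=np.percentile(q@n,[.5,99.5])
        c2=c+d*(lo+hi)/2+n*(l2+h2)/2; o2=(c2+.021*d)*1000
        print(t,'rect',np.round(sorted((w,h)),1),'o',np.round(o,1),'yaw',round(yaw_deg(L),1),'| pct',np.round([(hi-lo)*1e3,(h2-l2)*1e3],1),np.round(o2,1),'yaw',round(yaw_deg(d),1))
E
python3 - <<'E'
from h import *
p=ctrl.get_image('wrist'); rests(p)
p=ctrl.get_image('top'); rests(p)
E
```

```text
Traceback (most recent call last):
  File "h.py", line 37, in rests
    m=ctrl.silhouettes(t,p)[0]['region'].astype(bool)
      ~~~~~~~~~~~~~~~~~~~~~^^^
IndexError: list index out of range
```

move_arm --increments "0 30 -10 0 0 0 0; 0 30 -10 0 0 0 0; 0 30 -10 0 0 0 0; 0 30 -10 0 0 0 0; 0 30 -10 0 0 0 0; 0 30 -10 0 0 0 0; 0 30 -10 0 0 0 0; 0 0 0 0 0 0 0"

```text
time: 4.4
position: [0.4775, 0.054, 0.2304]
tool_rot: [-3.121, -0.338, 0.003]
ft_force: [-0.4, 0.1, 0.0]
grip_width: 1.0
grip_force: 0.0
```

Run:
```python
from h import *
p=shot('wrist','w2.png'); print(ctrl.get_state()['position'],p['position']); report(p,['red_handle','green_handle','black_handle','probe','tweezers'])
```

```text
[0.47821683 0.0505502  0.23103586] [0.56004839 0.07124272 0.391932  ]
red_handle 0.7 px 258 130 n 412 c [0.5216 0.0606] zmed 0.01 yaw -10.9 ends [0.556 0.067] [0.488 0.054]
green_handle 0.61 px 193 132 n 457 c [0.4991 0.1496] zmed 0.0086 yaw 10.9 ends [0.56  0.138] [0.459 0.157]
black_handle 0.82 px 89 156 n 467 c [0.4318 0.2971] zmed 0.0082 yaw -6.2 ends [0.508 0.305] [0.392 0.293]
probe 0.95 px 146 112 n 333 c [0.5131 0.2192] zmed 0.0051 yaw -1.2 ends [0.552 0.22 ] [0.472 0.218]
tweezers 0.66 px 36 137 n 680 c [0.4422 0.3837] zmed 0.0012 yaw -14.6 ends [0.501 0.399] [0.389 0.37 ]
```

View pics/w2.png

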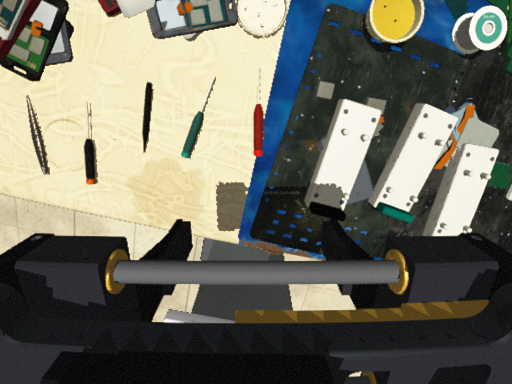

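The red driver lies directly below, handle centre (258,130), cap at (258,153). It is clear of green at (193,132), the probe at (146,112) and the black rest. I'll go down to red with the gripper pre-narrowed.

move_arm --increments "9 2 -33 0 0 0 100; 9 2 -33 0 0 0 100; 9 2 -33 0 0 0 100; 8 2 -33 0 0 0 100; 8 2 -33 0 0 0 100; 8 2 -33 0 0 0 100; 0 0 0 0 0 0 100; 0 0 0 0 0 0 100"

```text
time: 5.37
position: [0.5289, 0.0581, 0.0323]
tool_rot: [-3.124, -0.321, 0.007]
ft_force: [0.3, 0.6, 0.7]
grip_width: 0.614
grip_force: 0.0
```

```bash
sed -i 's/        m=ctrl.silhouettes(t,p)\[0\]/        S=ctrl.silhouettes(t,p)\n        if not S: print(t,"missed"); continue\n        m=S[0]/' h.py
python3 - <<'E'
from h import *
p=shot('wrist','w3.png'); print(ctrl.get_state()['position'],ctrl.get_state()['grip_width']); report(p,['red_handle']); rests(p)
p=ctrl.get_image('top'); rests(p)
E
```

```text
[0.53043443 0.05839801 0.03427724] 0.614027750730705
red_handle 0.7 px 249 206 n 1677 c [0.5369 0.0643] zmed 0.0093 yaw -12.2 ends [0.608 0.08 ] [0.487 0.053]
black_rest rect [53.  55.9] o [560.1 -84.1] yaw -85.8 | pct [54.1 50.5] [561.1 -83.8] yaw -85.8
green_rest rect [2.9 8. ] o [ 529.1 -141.2] yaw -6.1 | pct [8.  2.8] [ 529.  -139.7] yaw -1.4
red_rest missed
black_rest missed
green_rest rect [ 55.8 126.9] o [ 520.3 -164.6] yaw 6.8 | pct [124.2  58.5] [ 520.  -170.1] yaw -1.3
red_rest rect [ 58.3 158.5] o [ 474.3 -261.5] yaw -5.6 | pct [157.3  56.3] [ 473.8 -260.6] yaw -2.8
```

View pics/w3.png

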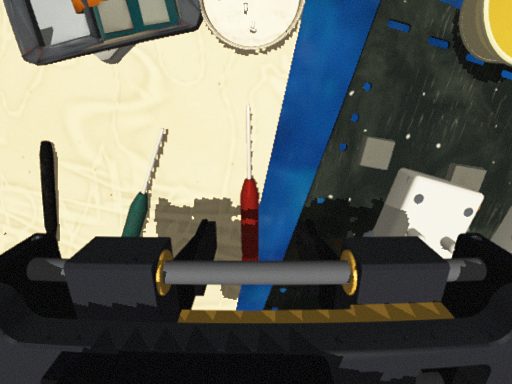

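The driver (249,206) sits about 3 mm left of the finger midline (~258). I'll correct that, descend and close.

move_arm --increments "0 3 -14 0 0 0 100; 0 0 -14 0 0 0 100; 0 0 -1 0 0 0 100; 0 0 0 0 0 0 255; 0 0 0 0 0 0 255; 0 0 0 0 0 0 255; 0 0 0 0 0 0 255; 0 0 0 0 0 0 255" --grip_force 25

```text
time: 6.48
position: [0.5303, 0.0618, 0.0049]
tool_rot: [3.125, 0.323, 0.0]
ft_force: [0.3, 0.3, 0.5]
grip_width: 0.316
grip_force: 0.0
```

move_arm --increments "0 0 0 0 0 0 255; 0 0 0 0 0 0 255; 0 0 0 0 0 0 255; 0 0 0 0 0 0 255; 0 0 0 0 0 0 255; 0 0 0 0 0 0 255; 0 0 20 0 0 0 255; 0 0 30 0 0 0 255"

```text
time: 7.15
position: [0.5273, 0.0616, 0.0525]
tool_rot: [-3.124, -0.323, 0.01]
ft_force: [0.4, -0.9, 0.0]
grip_width: 0.145
grip_force: 25.0
```

move_arm --increments "0 0 35 0 0 0 255; 0 -20 30 0 0 0 255; -5 -35 15 0 0 0 255; -7 -40 0 0 0 -2 255; -7 -40 0 0 0 -3 255; -10 -38 0 0 0 -3 255; -10 -38 0 0 0 0 255; -10 -38 0 0 0 0 255"

```text
time: 7.82
position: [0.4803, -0.1889, 0.1348]
tool_rot: [3.139, 0.104, 0.0]
ft_force: [1.0, -0.1, 0.1]
grip_width: 0.143
grip_force: 25.0
```

move_arm --increments "0 -38 0 0 0 0 255; 0 -38 0 0 0 0 255; 0 0 -10 0 0 0 255; 0 0 -20 0 0 0 255; 0 0 -20 0 0 0 255; 0 0 0 0 0 0 255; 0 0 0 0 0 0 255; 0 0 0 0 0 0 255"

```text
time: 8.48
position: [0.4818, -0.2629, 0.0855]
tool_rot: [3.139, 0.105, 0.001]
ft_force: [-0.2, -0.1, 0.3]
grip_width: 0.144
grip_force: 25.0
```

Run:
```python
from h import *
p=shot('wrist','w4.png'); s=ctrl.get_state(); print(s['position'],s['tool_rot'],s['grip_width']); report(p,['red_handle']); rests(p)
```

```text
[ 0.48215709 -0.26316114  0.08594439] [3.13868013e+00 1.05424907e-01 2.53502569e-03] 0.14588840713956988
red_handle 0.97 px 256 217 n 1750 c [ 0.4944 -0.263 ] zmed 0.0899 yaw -3.8 ends [ 0.561 -0.259] [ 0.438 -0.267]
black_rest rect [ 57.5 157.1] o [488.  -61.9] yaw 3.3 | pct [153.8  56. ] [488.9 -63.3] yaw 5.9
green_rest rect [ 56.5 158. ] o [ 506.6 -162.9] yaw 6.8 | pct [155.3  54.8] [ 507.1 -163.1] yaw 7.0
red_rest rect [ 4.2 20.9] o [ 467.6 -281.8] yaw -37.3 | pct [20.7  4.4] [ 465.7 -279.3] yaw -31.2
```

View pics/w4.png

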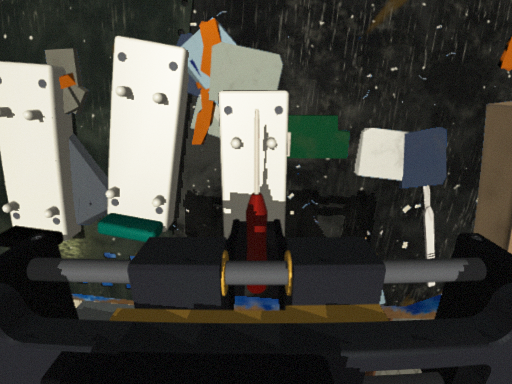

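The carried red driver (256,217) lines up with the red rest. Its blade is at 257 px against a post midpoint of 253.5 px, so I'll shift +3 mm in y, then lower and release.

move_arm --increments "0 3 -20 0 0 0 255; 0 0 -15 0 0 0 255; 0 0 -10 0 0 0 255; 0 0 -5 0 0 0 255; 0 0 -3 0 0 0 255; 0 0 0 0 0 0 255; 0 0 0 0 0 0 170; 0 0 0 0 0 0 170"

```text
time: 9.4
position: [0.4819, -0.2606, 0.0325]
tool_rot: [3.139, 0.104, 0.002]
ft_force: [-0.2, 0.7, -1.0]
grip_width: 0.226
grip_force: 0.0
```

move_arm --increments "0 0 0 0 0 0 130; 0 0 0 0 0 0 130; 0 0 0 0 0 0 130; 0 0 5 0 0 0 100; 0 0 20 0 0 0 100; 0 0 30 0 0 0 100; 0 0 40 0 0 0 100; 0 0 30 0 0 0 100"

```text
time: 10.07
position: [0.4817, -0.26, 0.1594]
tool_rot: [3.139, 0.105, 0.002]
ft_force: [1.1, -0.3, 1.1]
grip_width: 0.604
grip_force: 0.0
```

Run:
```python
from h import *
p=shot('wrist','w5.png'); s=ctrl.get_state(); print(s['position'],s['tool_rot'],s['grip_width']); report(p,['red_handle']); rests(p)
```

```text
[ 0.4851703  -0.26166586  0.1656487 ] [3.13296586 0.10493509 0.01473797] 0.6009496086976328
red_handle 0.63 px 256 178 n 872 c [ 0.4853 -0.2612] zmed 0.0375 yaw -3.4 ends [ 0.56  -0.257] [ 0.438 -0.264]
black_rest rect [ 57.2 157.8] o [487.8 -61.9] yaw 2.7 | pct [155.4  55.2] [488.  -62.3] yaw 2.6
green_rest rect [ 56.5 157.5] o [ 507.1 -162.5] yaw 7.0 | pct [155.3  54.9] [ 507.1 -163.2] yaw 6.7
red_rest rect [ 56.2 156. ] o [ 474.9 -262.2] yaw -4.0 | pct [155.5  55.4] [ 475.1 -262.4] yaw -4.2
```

View pics/w5.png

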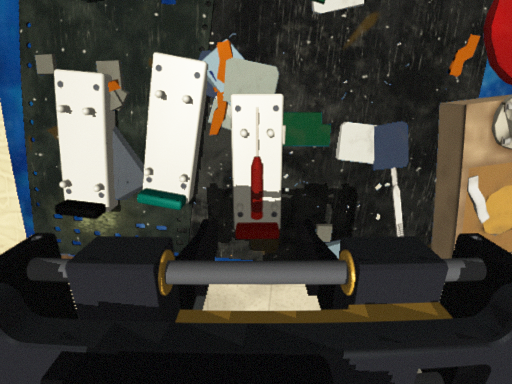

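Red lies on its rest (256,178): blade between the far posts, handle just short of the red block, about 1 mm off the rest's origin. Green is next.

move_arm --increments "0 30 0 0 0 0 100; 2 40 0 0 0 -5 100; 3 40 0 0 0 -5 100; 3 40 0 0 0 -4 100; 3 40 0 0 0 0 100; 3 40 0 0 0 0 100; 3 40 0 0 0 0 100; 3 40 0 0 0 0 100"

```text
time: 10.98
position: [0.4998, 0.0515, 0.1552]
tool_rot: [3.129, -0.279, -0.004]
ft_force: [0.9, -0.4, -0.1]
grip_width: 0.608
grip_force: 0.0
```

move_arm --increments "0 40 0 0 0 0 100; 0 35 0 0 0 0 100; 0 23 -20 0 0 0 100; 0 0 -30 0 0 0 100; 0 0 -35 0 0 0 100; 0 0 -30 0 0 0 100; 0 0 0 0 0 0 100; 0 0 0 0 0 0 100"

```text
time: 11.65
position: [0.4988, 0.1477, 0.0396]
tool_rot: [3.129, -0.278, -0.009]
ft_force: [-0.1, 0.9, 0.2]
grip_width: 0.604
grip_force: 0.0
```

Run:
```python
from h import *
p=shot('wrist','w6.png'); s=ctrl.get_state(); print(s['position'],s['tool_rot'],s['grip_width']); report(p,['green_handle','probe'])
```

```text
[0.50072721 0.14817069 0.04160443] [-3.12880331e+00  2.78231733e-01  2.79892592e-03] 0.605493108560528
green_handle 0.59 px 251 202 n 1566 c [0.5079 0.1491] zmed 0.0085 yaw 11.2 ends [0.58  0.135] [0.463 0.158]
probe 0.64 px 160 203 n 985 c [0.519  0.2191] zmed 0.005 yaw -1.2 ends [0.554 0.22 ] [0.474 0.218]
```

View pics/w6.png

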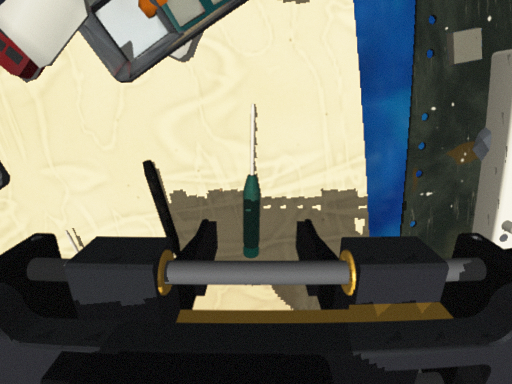

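Green driver (251,202) sits about 3 mm left of the finger midline, and the probe (160,203) is clear. I'll correct and grasp.

move_arm --increments "3 3 -18 0 0 0 100; 0 0 -18 0 0 -1 100; 0 0 -1 0 0 0 100; 0 0 0 0 0 0 255; 0 0 0 0 0 0 255; 0 0 0 0 0 0 255; 0 0 0 0 0 0 255; 0 0 0 0 0 0 255"

```text
time: 12.47
position: [0.5049, 0.1509, 0.0056]
tool_rot: [-3.127, 0.306, -0.002]
ft_force: [-0.2, 0.4, -0.2]
grip_width: 0.311
grip_force: 0.0
```

move_arm --increments "0 0 0 0 0 0 255; 0 0 0 0 0 0 255; 0 0 0 0 0 0 255; 0 0 0 0 0 0 255; 0 0 0 0 0 0 255; 0 0 0 0 0 0 255; 0 0 20 0 0 0 255; 0 0 30 0 0 0 255"

```text
time: 13.13
position: [0.5014, 0.1502, 0.0524]
tool_rot: [3.126, -0.306, -0.01]
ft_force: [0.8, -0.1, 0.7]
grip_width: 0.131
grip_force: 25.0
```

move_arm --increments "0 0 35 0 0 0 255; 0 -20 30 0 0 0 255; 3 -35 15 0 0 0 255; 3 -40 0 0 0 2 255; 3 -40 0 0 0 2 255; 2 -40 0 0 0 0 255; 0 -40 0 0 0 0 255; 0 -40 0 0 0 0 255"

```text
time: 13.8
position: [0.5148, -0.106, 0.1346]
tool_rot: [3.135, -0.197, 0.0]
ft_force: [0.7, 0.6, -1.2]
grip_width: 0.132
grip_force: 25.0
```

move_arm --increments "0 -35 0 0 0 0 255; 0 -24 0 0 0 0 255; 0 0 -10 0 0 0 255; 0 0 -20 0 0 0 255; 0 0 -20 0 0 0 255; 0 0 0 0 0 0 255; 0 0 0 0 0 0 255; 0 0 0 0 0 0 255"

```text
time: 14.47
position: [0.5158, -0.1626, 0.0853]
tool_rot: [-3.135, 0.196, -0.001]
ft_force: [-0.1, 0.1, 0.5]
grip_width: 0.126
grip_force: 24.9
```

Run:
```python
from h import *
p=shot('wrist','w7.png'); s=ctrl.get_state(); print(s['position'],s['tool_rot'],s['grip_width']); report(p,['green_handle']); rests(p)
```

```text
[ 0.51613168 -0.16284558  0.0858086 ] [ 3.13501077e+00 -1.95796351e-01  2.68108502e-03] 0.13642611337336827
green_handle 0.66 px 256 215 n 1576 c [ 0.529  -0.1651] zmed 0.0887 yaw 7.0 ends [ 0.592 -0.173] [ 0.405 -0.15 ]
black_rest rect [ 56.4 156. ] o [488.7 -61.1] yaw 3.4 | pct [154.2  61. ] [491. -57.] yaw 9.0
green_rest rect [ 56.3 123. ] o [ 523.2 -164.6] yaw 7.1 | pct [119.   55.2] [ 525.1 -164.9] yaw 6.8
red_rest rect [ 56.  158.5] o [ 475.7 -261.4] yaw -4.2 | pct [157.1  61.1] [ 477.1 -265.7] yaw -10.1
```

View pics/w7.png

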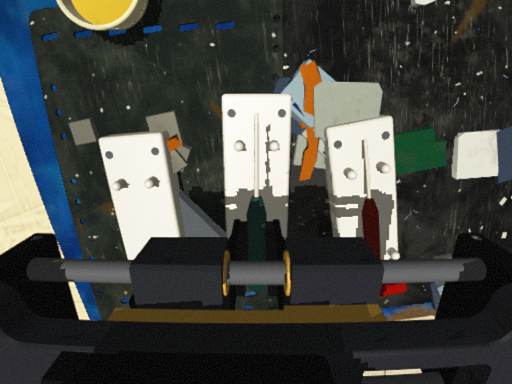

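The green driver lines up: blade at 256 px, post midpoint 256.5 px. I'll lower it straight down and release.

move_arm --increments "0 0 -20 0 0 0 255; 0 0 -15 0 0 0 255; 0 0 -10 0 0 0 255; 0 0 -5 0 0 0 255; 0 0 -3 0 0 0 255; 0 0 0 0 0 0 255; 0 0 0 0 0 0 170; 0 0 0 0 0 0 170"

```text
time: 15.38
position: [0.516, -0.1633, 0.0326]
tool_rot: [3.135, -0.197, 0.002]
ft_force: [0.8, 0.3, -0.2]
grip_width: 0.214
grip_force: 0.0
```

move_arm --increments "0 0 0 0 0 0 130; 0 0 0 0 0 0 130; 0 0 0 0 0 0 130; 0 0 5 0 0 0 100; 0 0 20 0 0 0 100; 0 0 30 0 0 0 100; 0 0 40 0 0 0 100; 0 0 30 0 0 0 100"

```text
time: 16.05
position: [0.5157, -0.1628, 0.1594]
tool_rot: [3.135, -0.196, 0.002]
ft_force: [1.6, -0.3, 0.2]
grip_width: 0.604
grip_force: 0.0
```

Run:
```python
from h import *
p=shot('wrist','w8.png'); s=ctrl.get_state(); print(s['position'],s['tool_rot'],s['grip_width']); report(p,['red_handle','green_handle']); rests(p)
```

```text
[ 0.51940909 -0.16377699  0.16539492] [ 3.13146105 -0.19572632  0.0164609 ] 0.60479934430755
red_handle 0.62 px 344 200 n 788 c [ 0.4815 -0.26  ] zmed 0.0378 yaw -3.2 ends [ 0.559 -0.256] [ 0.437 -0.262]
green_handle 0.73 px 256 179 n 810 c [ 0.5178 -0.1645] zmed 0.0369 yaw 7.3 ends [ 0.59  -0.174] [ 0.472 -0.159]
black_rest rect [ 56.3 147.6] o [492.9 -62. ] yaw 2.5 | pct [146.3  54.8] [493.  -62.2] yaw 2.9
green_rest rect [ 56.2 156.6] o [ 506.5 -162.7] yaw 7.0 | pct [156.1  55.2] [ 506.7 -162.7] yaw 6.8
red_rest rect [ 57.9 155.2] o [ 476.4 -261.8] yaw -4.4 | pct [152.1  57.9] [ 478.  -259.7] yaw -2.0
```

View pics/w8.png

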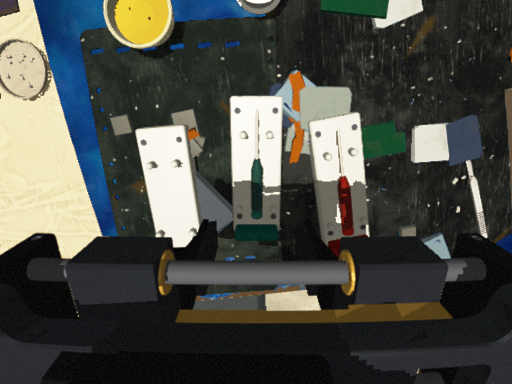

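Green is placed (256,179) and red is undisturbed (344,200). Black is next.

move_arm --increments "0 30 0 0 0 0 100; 0 40 0 0 0 5 100; -5 40 0 0 0 5 100; -8 40 0 0 0 3 100; -8 40 0 0 0 0 100; -8 40 0 0 0 0 100; -8 40 0 0 0 0 100; -8 40 0 0 0 0 100"

```text
time: 17.02
position: [0.4684, 0.1482, 0.1553]
tool_rot: [3.137, 0.159, -0.004]
ft_force: [1.1, 0.4, 0.9]
grip_width: 0.611
grip_force: 0.0
```

move_arm --increments "-8 40 0 0 0 0 100; -8 40 0 0 0 0 100; -8 40 0 0 0 0 100; -8 30 -20 0 0 0 100; -8 0 -30 0 0 0 100; 0 0 -35 0 0 0 100; 0 0 -30 0 0 0 100; 0 0 0 0 0 0 100"

```text
time: 17.68
position: [0.4248, 0.2937, 0.0349]
tool_rot: [3.132, 0.162, -0.02]
ft_force: [-1.8, -1.8, -1.0]
grip_width: 0.61
grip_force: 0.0
```

Run:
```python
from h import *
p=shot('wrist','w9.png'); s=ctrl.get_state(); print(s['position'],s['tool_rot'],s['grip_width']); report(p,['black_handle','probe','tweezers'])
```

```text
[0.42661303 0.29509159 0.03799691] [ 3.13463733  0.16121806 -0.01375652] 0.6096158498447768
black_handle 0.94 px 248 199 n 1607 c [0.4371 0.2999] zmed 0.0085 yaw -5.5 ends [0.511 0.307] [0.391 0.296]
probe 0.73 px 372 104 n 1776 c [0.5145 0.2216] zmed 0.005 yaw -1.8 ends [0.557 0.223] [0.459 0.22 ]
tweezers 0.61 px 138 176 n 1536 c [0.4446 0.384 ] zmed 0.002 yaw -14.2 ends [0.503 0.399] [0.395 0.371]
```

View pics/w9.png

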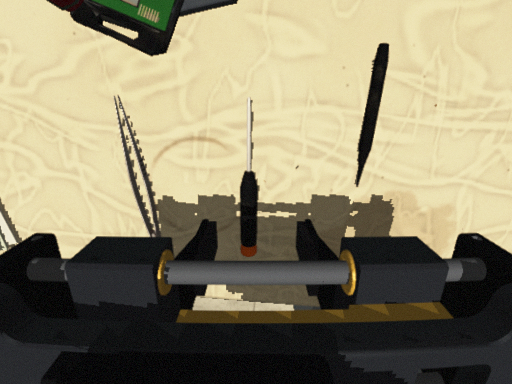

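Black driver (248,199; orange cap at 250 px) sits about 4 mm left of the midline. Tweezers and probe are both clear of the fingers.

move_arm --increments "1 3 -18 0 0 0 100; 0 0 -18 0 0 0 100; 0 0 -1 0 0 0 100; 0 0 0 0 0 0 255; 0 0 0 0 0 0 255; 0 0 0 0 0 0 255; 0 0 0 0 0 0 255; 0 0 0 0 0 0 255"

```text
time: 18.55
position: [0.4318, 0.3001, 0.0056]
tool_rot: [-3.137, -0.159, -0.002]
ft_force: [-0.0, 0.4, 0.2]
grip_width: 0.313
grip_force: 0.0
```

move_arm --increments "0 0 0 0 0 0 255; 0 0 0 0 0 0 255; 0 0 0 0 0 0 255; 0 0 0 0 0 0 255; 0 0 0 0 0 0 255; 0 0 0 0 0 0 255; 0 0 20 0 0 0 255; 0 0 30 0 0 0 255"

```text
time: 19.22
position: [0.4289, 0.2984, 0.0525]
tool_rot: [3.136, 0.16, -0.01]
ft_force: [0.4, -0.9, 0.0]
grip_width: 0.135
grip_force: 25.0
```

move_arm --increments "0 0 35 0 0 0 255; 0 -10 35 0 0 0 255; 6 -35 10 0 0 0 255; 9 -39 0 0 0 -3 255; 9 -39 0 0 0 -3 255; 10 -39 0 0 0 -3 255; 10 -39 0 0 0 0 255; 10 -39 0 0 0 0 255"

```text
time: 19.88
position: [0.4852, 0.0578, 0.1347]
tool_rot: [3.139, -0.088, 0.001]
ft_force: [0.1, 0.7, -0.2]
grip_width: 0.131
grip_force: 25.0
```

move_arm --increments "10 -39 0 0 0 0 255; 0 -39 0 0 0 0 255; 0 -30 -10 0 0 0 255; 0 -14 -20 0 0 0 255; 0 0 -20 0 0 0 255; 0 0 0 0 0 0 255; 0 0 0 0 0 0 255; 0 0 0 0 0 0 255"

```text
time: 20.55
position: [0.4958, -0.061, 0.0854]
tool_rot: [-3.14, 0.085, -0.001]
ft_force: [-0.3, 0.1, -0.5]
grip_width: 0.13
grip_force: 25.0
```

Run:
```python
from h import *
p=shot('wrist','w10.png'); s=ctrl.get_state(); print(s['position'],s['tool_rot'],s['grip_width']); report(p,['black_handle']); rests(p)
```

```text
[ 0.49615372 -0.06107514  0.08583332] [ 3.14031371e+00 -8.43681858e-02  2.84596651e-03] 0.13186182880209574
black_handle 0.82 px 256 211 n 1642 c [ 0.5121 -0.0628] zmed 0.0887 yaw 3.3 ends [ 0.575 -0.066] [ 0.456 -0.06 ]
black_rest rect [ 56.2 125.4] o [503.6 -62. ] yaw 3.0 | pct [121.9  55.3] [505.3 -62.2] yaw 2.6
green_rest rect [ 56.9 157.7] o [ 507.  -161.8] yaw 7.2 | pct [154.2  55.6] [ 507.9 -161.6] yaw 6.6
red_rest rect [ 58.3 149.9] o [ 479.5 -261.2] yaw -4.5 | pct [147.3  60.5] [ 480.4 -257.5] yaw -0.0
```

View pics/w10.png

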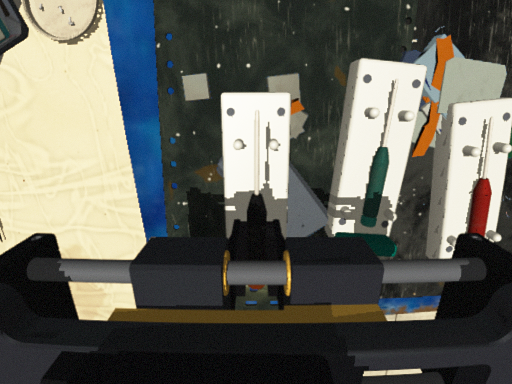

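The black driver lines up: blade at 257 px, post midpoint (239+274)/2 = 256.5 px. I'll lower and release.

move_arm --increments "0 0 -20 0 0 0 255; 0 0 -15 0 0 0 255; 0 0 -10 0 0 0 255; 0 0 -5 0 0 0 255; 0 0 -3 0 0 0 255; 0 0 0 0 0 0 255; 0 0 0 0 0 0 170; 0 0 0 0 0 0 170"

```text
time: 21.47
position: [0.496, -0.0621, 0.0325]
tool_rot: [3.14, -0.087, 0.002]
ft_force: [1.3, 1.0, 0.3]
grip_width: 0.217
grip_force: 0.0
```

move_arm --increments "0 0 0 0 0 0 130; 0 0 0 0 0 0 130; 0 0 0 0 0 0 130; 0 0 5 0 0 0 100; 0 0 20 0 0 0 100; 0 0 30 0 0 0 100; 0 0 40 0 0 0 100; 0 0 40 0 0 0 100"

```text
time: 22.13
position: [0.4944, -0.0616, 0.1678]
tool_rot: [-3.139, 0.086, 0.003]
ft_force: [1.2, -0.9, -0.9]
grip_width: 0.603
grip_force: 0.0
```

move_arm --increments "0 -10 20 0 0 0 100; 0 -20 20 0 0 0 100; 0 -20 20 0 0 0 100; 0 -20 0 0 0 0 100; 0 -10 0 0 0 0 100; 0 0 0 0 0 0 100; 0 0 0 0 0 0 100; 0 0 0 0 0 0 100"

```text
time: 22.8
position: [0.4949, -0.1403, 0.2259]
tool_rot: [-3.139, 0.084, 0.002]
ft_force: [0.6, 0.3, -0.5]
grip_width: 0.608
grip_force: 0.0
```

Run:
```python
from h import *
p=shot('wrist','w11.png'); s=ctrl.get_state(); print(s['position'],s['tool_rot'],s['grip_width']); report(p); rests(p)
```

```text
[ 0.49499119 -0.14018348  0.22601826] [-3.13936465e+00  8.35491878e-02  1.94172132e-03] 0.6075816138750596
red_handle 0.7 px 345 171 n 554 c [ 0.4822 -0.26  ] zmed 0.0377 yaw -2.9 ends [ 0.557 -0.256] [ 0.439 -0.262]
green_handle 0.78 px 272 157 n 449 c [ 0.5067 -0.1625] zmed 0.0374 yaw 7.0 ends [ 0.583 -0.172] [ 0.473 -0.158]
black_handle 0.65 px 198 171 n 460 c [ 0.4925 -0.0638] zmed 0.0372 yaw 3.3 ends [ 0.56  -0.068] [ 0.456 -0.062]
red_rest 0.84 px 341 157 n 4498 c [ 0.499  -0.2569] zmed 0.0257 yaw -3.4 ends [ 0.575 -0.252] [ 0.405 -0.262]
green_rest 0.65 px 199 174 n 456 c [ 0.4891 -0.0637] zmed 0.0372 yaw 3.2 ends [ 0.535 -0.066] [ 0.453 -0.062]
green_rest 0.64 px 273 136 n 4417 c [ 0.5317 -0.1654] zmed 0.0256 yaw 6.9 ends [ 0.606 -0.174] [ 0.434 -0.154]
black_rest 0.82 px 199 155 n 4406 c [ 0.512  -0.0645] zmed 0.0255 yaw 2.3 ends [ 0.587 -0.068] [ 0.417 -0.061]
probe 0.66 px 20 163 n 399 c [0.513  0.2188] zmed 0.0038 yaw -1.1 ends [0.554 0.22 ] [0.465 0.218]
black_rest rect [ 56.9 156.6] o [487.6 -61.4] yaw 2.6 | pct [155.3  55.7] [487.9 -62. ] yaw 2.4
green_rest rect [12.8 81.6] o [473.2 -62.1] yaw 3.5 | pct [78.7 12.6] [472.7 -62.1] yaw 3.2
red_rest rect [ 56.9 157.9] o [ 475.2 -261.5] yaw -3.9 | pct [156.1  56.4] [ 475.5 -261.2] yaw -3.6
```

View pics/w11.png

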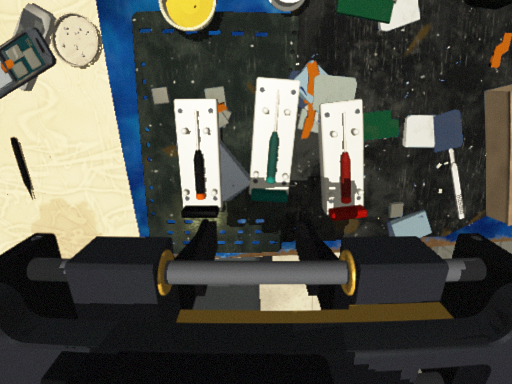

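All three drivers lie on their own rests: black (198,171), green (272,157), red (345,171). Each blade is between its posts and each handle is at its block, with handle tops about 38 mm up. The arm is clear, so I'm handing in.

```bash
python3 -c "
from bench import ctrl
print(ctrl.close_job())"
```

```text
the job is handed in; nothing more can be done
None
```

I laid all three screwdrivers on the rests of their own colour, left the tweezers and probe untouched, and handed the job in at about 23 s; the hand-in returned no verdict.

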